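# Centre the ink flask on the scale pan

### The arm

A 7-joint arm with a two-finger parallel gripper is mounted at the origin on the work surface. World frame = base frame: x ahead of the robot, y to its left, z up, the work surface at z = 0. Lengths are in m, angles in degrees, forces in N, time in s.
With the tool pointing down it reaches from about 0.425 to 0.875 m from the base axis. Payload 4.7 kg.
Tool frame: the origin (TCP) lies at the very end of the fingers, on their centre line; the grasp point (between the pads) lies 19 mm behind it; z points along the fingers, y is the line along which they close (so a half turn about z gives the same grasp; the last joint's range is limited). The gripper opens to 87 mm and grips with 3 to 60 N. Pads are 19 mm wide; open, the fingers measure 117 mm over their backs; the gripper's body (75 mm by 190 mm) begins 51 mm behind the grasp point.
Start: joints at [68.474, 18.392, -4.016, 83.108, 1.295, 78.541, -3.26], TCP at [0.247, -0.601, 0.223] pointing down, gripper open.
Joint ranges: [-163.93, 163.93], [-17.29, 119.83], [-79.2, 71.16], [3.27, 140.29], [-89.18, 269.18], [5.43, 117.66], [-154.24, 154.24]. Speed limits (degrees/s): [147.25, 147.25, 180, 180, 180, 180, 180].

### API

Orientations are given as [roll, pitch, yaw] about the fixed x, y, z axes, in that order (R = Rz(yaw) Ry(pitch) Rx(roll)).
In Python, from cell import get_obs, read_camera, sign_off, silhouettes gives the robot as it stands.
- The arm moves only by the tool play_rows, never from a script. Its argument "steps" is a list that holds one entry, the list of rows, each a list of 7 numbers: the shift along the tool's x, y, z in m, then the turn, a rotation vector about the tool's x, y, z in rad, then the finger opening in m, from 0 to 0.087. A call has 1 to 12 rows; each row shifts and turns the commanded pose from where the row before left it, along the tool's axes as they then stand; what a row does not reach is not made up. A row lasts 1/10 s, in which the tool goes at most 50 mm and 8.59 degrees, less where a joint would pass 70% of its speed; a pose out of reach is approached as far as the arm can. A call is refused whole if a number of a shift passes 0.05 or a number of a turn 0.15, either way. A call with a gripper value outside its range is refused whole. The fingers move at their own pace and stop on an object; "force" is the grip in N (left out, the last holds). Time passes only in rows, so rows that do not move let the fingers close. It gives the time, the measured TCP pose, the force, the opening and the grip force at its end, in the units of the state.
- get_obs(): the state, without advancing time (a new reading comes with each control period).
- read_camera(name): name is "scene" or "top" or "wrist"; returns a dict with "frame" (400x640x3 uint8, red, green, blue), "intrinsics" (3x3 intrinsics, pixels), "view" (4x4, takes a point from world to camera coordinates). Camera axes: x right, y up, looking along -z (the intrinsics and any distortion apply to the point x, -y, -z); pixel columns grow to the right and rows downward; lengths in m; the calibration is good to about 2 mm. A picture is of the moment at which its call begins. There is no depth.
- sign_off(): hands the job in; it is judged then, once.
Trained networks look in the newest picture that a camera, given by its name, has taken for a name from the list of things; names that differ only in an ending like _2 or _b are one class to them, and where a whole thing is asked for, a point or a joint stands for the part that bears it (a point fixed in the world has none). Each returns a list of dicts, best first, with "p" (0 to 1); they miss things now and then, are a little off and sometimes report something else, mostly with a low value. They report only what shows in the picture. A call takes as long as a camera call. They do not tell look-alikes from the thing itself.
- silhouettes(camera, name): "pixels" (400x640 bool, what is visible of it) and "extent" ([left, top, right, bottom] in pixels, round what is visible of it).
The state is a dict: "time_s": time; "qpos": joint angles; "joint_velocities": joint speeds; "effort": joint torques, N m; "tool_pos": TCP position; "tool_rot": TCP orientation; "force": force on the tool from outside, world axes, zero at the start; "wrist_torque": the same for the moment, N m; "grip_width": finger opening in m; "grasp_force": force on a finger pad.
Only numpy, scipy, OpenCV 4.12 (cv2) and the standard library are available. Lean on these libraries where they do the work, as an engineer would, in place of code of your own. Each camera call takes 0.05 s, during which the arm holds its last target. There are 200 camera calls.

### The job

The little stoppered ink flask was put down off-centre on the pan of the scale. With closed fingers, nudge it with light taps low on its round belly until it stands upright in the middle of the pan, with the engraved ring showing all round it, then take the hand away. Do not grip, lift or tip the flask, do not push it off the pan, do not lean on the scale, and leave the ink pot, the cup and the brush jar alone.

Things in the scene. Friction and masses are not known exactly. Their poses are not given: they have to be found in the camera images.
- flask: Loose amber flask with cork stopper, 64 mm tall, 90 to 170 g, round about z (ignore yaw). Origin: centre of its underside; z up. Foot 25 mm diameter; belly widest, 40 mm diameter, 10 to 15 mm above the underside, narrowing to a 15 mm neck at 40 mm. Slow pushes on the belly slide it and it stays where left; high or fast ones topple it. Upright fingers, tips 8 mm above the pan, meet the belly.
- pan_center (a point): Centre of the flat upper face of the round pan, 110 mm in diameter, 50 mm above the table; z up. The pan and the scale do not move. An engraved dark ring, 51 to 54 mm in diameter, is concentric with the pan. The pan overhangs; it has no rim. Nothing else stands on the pan.
- scale: Grey bench scale, 170 mm (x) by 140 mm (y), its case 36 mm high, standing fixed on the table. Origin: centre of its underside; its -x side is the front with the blank dark display; the pan's centre lies 20 mm from the origin along +x.
- pot: Bystander: loose lidded ink pot, 68 mm diameter, 32 mm high, on the table beside the scale on its +y side. Origin: centre of its underside.
- cup: Bystander: loose open white cup, 66 mm diameter, 35 mm high, on the table beside the scale on its -y side. Origin: centre of its underside.
- brush_jar: Bystander: loose glass jar, 72 mm diameter, 96 mm high, with brushes up to 170 mm high, on the table on the scale's +y side, outside the pot. Origin: centre of its underside.
Things that resemble listed ones, but are neither listed nor needed, are in the scene too. Of the things like the flask, leave any that is purple or red; of the rest the larger one is meant.

How it is judged (in metres and radians):
At the end, for the whole second after the job is handed in: The flask stands upright (within 0.06 rad), at rest, on the pan, its centre within 7 mm of the pan's centre (horizontal distance between flask and pan_center below 0.007 m and angle between flask's own z axis and vertical below 0.06 rad and z of flask in the frame of pan_center between -0.003 and 0.003 m and linear speed of flask below 0.01 m/s); the robot touches nothing.
It fails at once if the flask is lifted more than 9 mm off the pan (z of flask in the frame of pan_center above 0.009 m).
It fails at once if the flask is tipped (leans more than 0.35 rad) or goes off the pan (angle between flask's own z axis and vertical above 0.35 rad or z of flask in the frame of pan_center below -0.008 m or horizontal distance between flask and pan_center above 0.056 m).
It fails at once if the flask is gripped or hit hard (more than 10 N from the robot) (contact force between any of the fingers, the arm and flask above 10 N).
It fails at once if the robot leans on the scale or its pan (more than 12 N) (contact force between any of the fingers, the arm and pan above 12 N or contact force between any of the fingers, the arm and scale above 12 N).
It fails at once if the pot, the cup or the brush jar is moved more than 15 mm (distance of any of pot, cup, brush_jar from where it was at the start of the episode above 0.015 m).
It also fails if it takes over 54 s, if anything falls off the work surface, if the arm or the gripper's body presses on something with over 40 N, if the wrist force passes 120 N, or if a joint passes its speed limit or range.

## Working session

There is one attempt and no reset: what is moved stays moved. The work goes in short steps, Python scripts to look and compute and a tool call to move; the robot and the scene stay as the last step left them, time stands still between calls to the robot, and variables do not carry over. Pictures are saved under pics/ and viewed, at most 10 in all, crops included, and the job is handed in when it is done.

Besides the shell and the picture viewer there is one more tool, called after "Call:" by a JSON object that holds its "op" and its "data". play_rows: Moves the arm, as the interface text tells. Its arguments: {"type":"object","properties":{"steps":{"type":"array","items":{"type":"array","items":{"type":"array","items":{"type":"number"}}}},"force":{"type":"number"}},"required":["steps"]}

```bash
mkdir -p pics; cat > h.py <<'E'
import numpy as np, cv2
from cell import get_obs, read_camera, sign_off, silhouettes
def ray(c,u,v):
    K=np.array(c["intrinsics"]);V=np.array(c["view"])
    d=np.linalg.inv(K)@[u,v,1]; d=np.array([d[0],-d[1],-d[2]])
    R=V[:3,:3]; return -R.T@V[:3,3], R.T@d
def at(c,u,v,z):
    o,d=ray(c,u,v); return o+d*(z-o[2])/d[2]
def proj(c,p):
    q=np.array(c["view"])@np.append(p,1); k=np.array(c["intrinsics"])@[q[0],-q[1],-q[2]]; return k[:2]/k[2]
E
python3 - <<'E'
from h import *
ims=[]
for n in ["scene","top"]:
    c=read_camera(n); cv2.imwrite(f"pics/{n}0.png",c["frame"][:,:,::-1])
    for o in ["flask","pan_center","scale","pot","cup","brush_jar"]:
        try:
            for s in silhouettes(n,o):
                e=s["extent"]; m=s["pixels"]; v,u=np.nonzero(m)
                print(n,o,round(s["p"],2),np.round(e),np.round(at(c,u.mean(),v.mean(),.06 if o=='flask' else .03),3),c["frame"][m].mean(0).round())
        except Exception as x: print(n,o,x)
o=get_obs();print(o["time_s"],o["tool_pos"],o["tool_rot"])
E
```

```text
scene flask 0.91 [261. 265. 280. 293.] [ 0.745 -0.088  0.06 ] [79. 30. 24.]
scene flask 0.78 [271. 198. 288. 222.] [ 0.581 -0.024  0.06 ] [64. 44. 27.]
scene flask 0.65 [343. 207. 356. 228.] [0.646 0.118 0.06 ] [56. 35. 57.]
scene pan_center 0.8 [262. 194. 309. 234.] [ 0.56 -0.01  0.03] [100.  98. 105.]
scene scale 0.92 [236. 181. 327. 257.] [ 0.573 -0.031  0.03 ] [49. 50. 52.]
scene pot 0.71 [327. 179. 355. 208.] [0.537 0.131 0.03 ] [105. 106. 104.]
scene cup 0.74 [198. 250. 226. 285.] [ 0.652 -0.192  0.03 ] [86. 87. 85.]
scene brush_jar 0.94 [350. 112. 386. 175.] [0.402 0.258 0.03 ] [75. 75. 68.]
top flask 0.72 [385. 134. 402. 151.] [ 0.704 -0.074  0.06 ] [108.  33.  23.]
top flask 0.63 [296. 181. 311. 195.] [0.603 0.132 0.06 ] [79. 49. 72.]
top flask 0.61 [346. 139. 361. 156.] [0.689 0.021 0.06 ] [88. 57. 25.]
top flask 0.6 [367. 180. 383. 196.] [ 0.592 -0.025  0.06 ] [89. 61. 35.]
top pan_center 0.89 [346. 180. 395. 221.] [ 0.565 -0.013  0.03 ] [132. 128. 136.]
top scale 0.69 [330. 165. 414. 254.] [ 0.532 -0.024  0.03 ] [71. 71. 74.]
top pot 0.83 [290. 206. 318. 237.] [0.525 0.138 0.03 ] [148. 148. 144.]
top cup 0.71 [427. 156. 456. 181.] [ 0.642 -0.189  0.03 ] [118. 117. 112.]
top brush_jar 0.64 [236. 243. 273. 280.] [0.435 0.248 0.03 ] [105. 110. 108.]
0.7 [ 0.24703028 -0.60128795  0.2226481 ] [ 1.79988717e+02 -1.05101473e-03  2.23340674e+01]
```

View pics/top0.png

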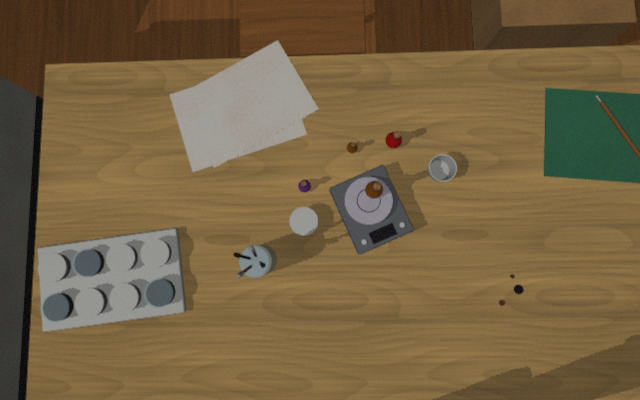

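View pics/scene0.png

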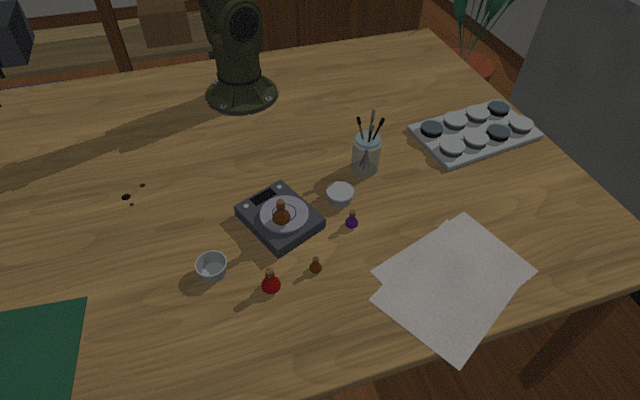

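The top picture shows the scale pan with its ring around (369,200) and the amber flask at (374,189), off to the +x side. The look-alikes (red, purple, small amber) stand on the table. Next I measure the pan and flask.

```bash
cat >> h.py <<'E'
from scipy.optimize import least_squares
def best(n,o,near):
    c=read_camera(n); r=[]
    for s in silhouettes(n,o):
        v,u=np.nonzero(s["pixels"]); p=at(c,u.mean(),v.mean(),.06)
        r.append((np.hypot(*(p[:2]-near)),s,c))
    return min(r,key=lambda t:t[0])[1:] 
def pan(s,c):
    m=s["pixels"].astype(np.uint8); k=max(cv2.findContours(m,0,1)[0],key=len); h=cv2.convexHull(k)[:,0]
    P=np.array([at(c,u,v,.05)[:2] for u,v in h])
    f=least_squares(lambda q:np.hypot(*(P-q[:2]).T)-q[2],[*P.mean(0),.055],loss="soft_l1",f_scale=.001); return f.x
prof=[(0,.0125),(.01,.02),(.015,.02),(.028,.0155),(.04,.0075),(.064,.0075)]
def flask(obs,zb=.05):
    # fit silhouette extents of model
    def model(c,x,y):
        a=np.linspace(0,2*np.pi,40)
        P=np.array([proj(c,[x+r*np.cos(t),y+r*np.sin(t),zb+z]) for z,r in prof for t in a])
        return np.r_[P.min(0),P.max(0)]
    def ext(s):
        v,u=np.nonzero(s["pixels"]);return np.array([u.min(),v.min(),u.max()+1,v.max()+1])-0.5*0
    f=least_squares(lambda q:np.concatenate([model(c,*q)-ext(s) for s,c in obs]),[.59,-.02],loss="soft_l1")
    return f.x,f.fun.round(1)
E
python3 - <<'E'
from h import *
F=[]
for n in ["top","scene"]:
    s,c=best(n,"pan_center",[.565,-.012]); print(n,"pan",pan(s,c).round(4))
    s,c=best(n,"flask",[.59,-.025]); F.append((s,c)); print(n,flask([(s,c)]))
print(flask(F))
E
```

```text
top pan [ 0.5686 -0.0128  0.0546]
top (array([ 0.59026483, -0.02461455]), array([-1. , -0.9,  1. ,  0.9]))
scene pan [ 0.5734 -0.0146  0.0559]
scene (array([ 0.59503714, -0.0271959 ]), array([ 0.2, -0.4, -0.2,  0.4]))
(array([ 0.59245895, -0.02622131]), array([-0.4, -1.9,  1.7, -0.1,  0.4, -1.4, -0.1, -0.6]))
```

Call:
{"op": "play_rows", "data": {"steps": [[[0.04, -0.026, 0, 0, 0, 0, 0], [0.04, -0.026, 0, 0, 0, 0, 0], [0.04, -0.026, 0, 0, 0, 0, 0], [0.04, -0.026, 0, 0, 0, 0, 0], [0.04, -0.026, 0, 0, 0, 0, 0], [0.04, -0.026, 0, 0, 0, 0, 0], [0.04, -0.026, 0, 0, 0, 0, 0], [0.04, -0.026, 0, 0, 0, 0, 0], [0.04, -0.026, 0, 0, 0, 0, 0], [0.04, -0.026, 0, 0, 0, 0, 0], [0.04, -0.026, 0, 0, 0, 0, 0], [0.04, -0.026, 0, 0, 0, 0, 0]]]}}

```text
time_s: 2.3
tool_pos: [0.5733, -0.1287, 0.2229]
tool_rot: [180.0, -0.0, 22.3]
force: [1.0, -0.7, -0.8]
grip_width: 0.0027
grasp_force: 0.0
```

Call:
{"op": "play_rows", "data": {"steps": [[[0.04, -0.026, 0, 0, 0, 0, 0], [0.04, -0.026, 0, 0, 0, 0, 0], [0, 0, 0, 0, 0, 0.149, 0], [0, 0, 0, 0, 0, 0.149, 0], [0, 0, 0, 0, 0, 0.149, 0], [0, 0, 0, 0, 0, 0.149, 0], [0, 0, 0, 0, 0, 0.149, 0], [0, 0, 0, 0, 0, 0.149, 0], [0, 0, 0, 0, 0, 0, 0], [0, 0, 0, 0, 0, 0, 0], [0, 0, 0, 0, 0, 0, 0], [0, 0, 0, 0, 0, 0, 0]]]}}

```text
time_s: 3.5
tool_pos: [0.6267, -0.0518, 0.2225]
tool_rot: [180.0, 0.0, -28.8]
force: [-0.0, 0.2, 0.5]
grip_width: 0.0004
grasp_force: 0.0
```

```bash
python3 - <<'E'
from h import *
c=read_camera("wrist"); cv2.imwrite("pics/w1.png",c["frame"][:,:,::-1])
for o,n in [("pan_center",[.57,-.013]),("flask",[.592,-.026])]:
    try:
        s,c=best("wrist",o,n); print(o,s["p"],s["extent"]); print(pan(s,c) if o[0]=="p" else flask([(s,c)]))
    except Exception as x: print(o,x)
o=get_obs();print(o["time_s"],o["tool_pos"],o["tool_rot"],o["grip_width"],o["force"])
E
```

```text
pan_center 0.72 [267.0, 187.7, 363.9, 231.8]
[ 0.5730225  -0.01348417  0.05415098]
flask 0.67 [220.7, 133.9, 248.5, 157.9]
(array([ 0.69310609, -0.00072828]), array([-1.5, -2.3, 16.3, 15. ]))
3.75 [ 0.62663212 -0.05180828  0.22251072] [ 1.79996438e+02  1.04890652e-03 -2.88704318e+01] -1.3264914560857303e-05 [0.37452585 0.81144852 0.01697557]
```

View pics/w1.png

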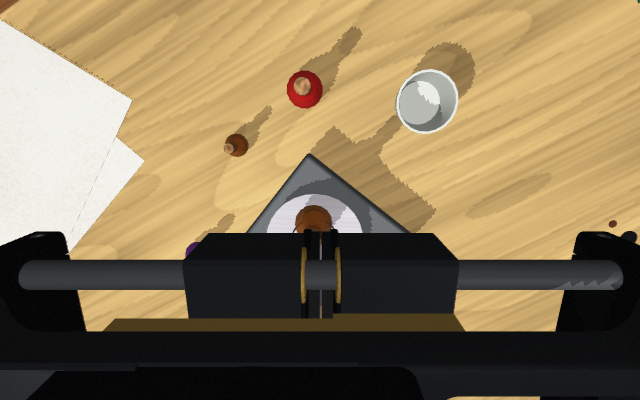

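Wrist view: flask at (313,218) on the pan, partly hidden by the gripper; red at (305,90), cup at (427,100). Now I go down beside the flask.

Call:
{"op": "play_rows", "data": {"steps": [[[0, -0.006, 0.03, 0, 0, 0, 0], [0, 0, 0.03, 0, 0, 0, 0], [0, 0, 0.03, 0, 0, 0, 0], [0, 0, 0.03, 0, 0, 0, 0], [0, 0, 0.025, 0, 0, 0, 0], [0, 0, 0.012, 0, 0, 0, 0], [0, 0, 0.007, 0, 0, 0, 0], [0, 0, 0, 0, 0, 0, 0], [0, 0, 0, 0, 0, 0, 0]]]}}

```text
time_s: 4.65
tool_pos: [0.6306, -0.0465, 0.0599]
tool_rot: [-180.0, -0.1, -28.9]
force: [0.2, 0.1, 0.4]
grip_width: 0.0005
grasp_force: 0.0
```

```bash
python3 - <<'E'
from h import *
c=read_camera("top"); a=cv2.resize(c["frame"][160:260,310:430],None,fx=4,fy=4)
d=read_camera("scene"); b=cv2.resize(d["frame"][150:250,220:340],None,fx=3.2,fy=4)
cv2.imwrite("pics/d1.png",np.hstack([a,cv2.resize(b,(320,400))])[:,:,::-1])
print(get_obs()["tool_pos"],get_obs()["force"])
E
```

```text
[ 0.63063185 -0.04654321  0.06006599] [ 0.42678929 -0.48915062 -0.03976398]
```

View pics/d1.png

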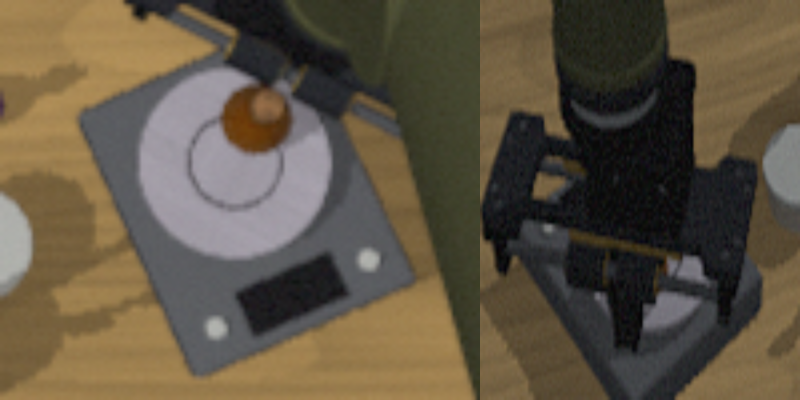

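Top crop: flask still at its place, around (257,118) in the crop, fingers clear on its far side. Now I push slowly.

Call:
{"op": "play_rows", "data": {"steps": [[[-0.004, 0, 0.0015, 0, 0, 0, 0], [-0.003, 0, 0, 0, 0, 0, 0], [-0.002, 0, 0, 0, 0, 0, 0], [-0.002, 0, 0, 0, 0, 0, 0], [-0.0015, 0, 0, 0, 0, 0, 0], [-0.0015, 0, 0, 0, 0, 0, 0], [-0.0015, 0, 0, 0, 0, 0, 0], [-0.0015, 0, 0, 0, 0, 0, 0], [-0.0015, 0, 0, 0, 0, 0, 0], [-0.0015, 0, 0, 0, 0, 0, 0], [0, 0, 0, 0, 0, 0, 0]]]}}

```text
time_s: 5.85
tool_pos: [0.6118, -0.0367, 0.057]
tool_rot: [180.0, 0.0, -28.9]
force: [0.2, -0.6, 0.4]
grip_width: 0.0008
grasp_force: 0.1
```

```bash
python3 - <<'E'
from h import *
s,c=best("top","flask",[.58,-.02]); print(s["p"],s["extent"],flask([(s,c)]))
print(get_obs()["tool_pos"],get_obs()["force"])
E
```

```text
0.52 [367.8, 189.2, 381.1, 201.7] (array([ 0.57677146, -0.02077591]), array([-0.5, -2. ,  0.5,  1.9]))
[ 0.61185894 -0.03678447  0.05695896] [ 0.17560185  0.26835733 -0.12428788]
```

```bash
python3 - <<'E'
from h import *
c=read_camera("top"); a=cv2.resize(c["frame"][170:230,335:415],None,fx=8,fy=8,interpolation=cv2.INTER_CUBIC)
cv2.imwrite("pics/d2.png",a[:,:,::-1])
E
```

```text
(no output)
```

View pics/d2.png

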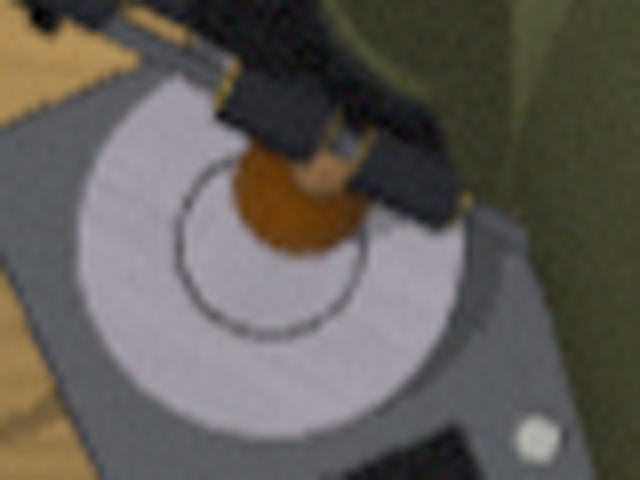

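Crop: the flask belly is centred about (301,187), the ring about (272,245), so it has moved towards the ring but is still short.

```bash
python3 - <<'E'
from h import *
c=read_camera("top")
f=at(c,335+301/8-.5,170+187/8-.5,.0625)[:2]; r=at(c,335+272/8-.5,170+245/8-.5,.05)[:2]
d=r-f; y=np.radians(-28.9)
print(f,r,d, "tool x",d@[np.cos(y),np.sin(y)],"tool y",d@[np.sin(y),-np.cos(y)])
E
```

```text
[ 0.58383203 -0.02029402] [ 0.56894058 -0.01300276] [-0.01489145  0.00729126] tool x -0.0165606746272718 tool y 0.0008135388283231772
```

Call:
{"op": "play_rows", "data": {"steps": [[[-0.0015, 0, 0, 0, 0, 0, 0], [-0.0015, 0, 0, 0, 0, 0, 0], [-0.0015, 0, 0, 0, 0, 0, 0], [-0.0015, 0, 0, 0, 0, 0, 0], [-0.0015, 0, 0, 0, 0, 0, 0], [-0.0015, 0, 0, 0, 0, 0, 0], [-0.0015, 0, 0, 0, 0, 0, 0], [-0.0015, 0, 0, 0, 0, 0, 0], [-0.0015, 0, 0, 0, 0, 0, 0], [-0.0015, 0, 0, 0, 0, 0, 0], [0, 0, 0, 0, 0, 0, 0], [0, 0, 0, 0, 0, 0, 0]]]}}

```text
time_s: 7.25
tool_pos: [0.5987, -0.0296, 0.057]
tool_rot: [180.0, 0.0, -28.9]
force: [0.0, -0.1, 0.1]
grip_width: 0.0002
grasp_force: 0.0
```

Call:
{"op": "play_rows", "data": {"steps": [[[0.002, 0, 0, 0, 0, 0, 0], [0.01, 0, 0, 0, 0, 0, 0], [0.02, 0, 0, 0, 0, 0, 0], [0.01, 0, -0.03, 0, 0, 0, 0], [0, 0, -0.04, 0, 0, 0, 0], [0, 0, -0.04, 0, 0, 0, 0], [0.04, 0, -0.04, 0, 0, 0, 0], [0.04, 0, 0, 0, 0, 0, 0], [0, 0, 0, 0, 0, 0, 0], [0, 0, 0, 0, 0, 0, 0]]]}}

```text
time_s: 8.25
tool_pos: [0.7021, -0.0874, 0.2011]
tool_rot: [180.0, 0.1, -29.0]
force: [-0.3, 0.0, -0.4]
grip_width: 0.0004
grasp_force: 0.0
```

```bash
python3 - <<'E'
from h import *
F=[]
for n in ["top","scene"]:
    try:
        s,c=best(n,"pan_center",[.57,-.013]); print(n,"pan",pan(s,c).round(4))
        s,c=best(n,"flask",[.572,-.015]); F.append((s,c)); print(n,s["p"],s["extent"],flask([(s,c)]))
    except Exception as x: print(n,x)
c=read_camera("top"); a=cv2.resize(c["frame"][170:230,335:415],None,fx=6,fy=6,interpolation=cv2.INTER_CUBIC)
c=read_camera("scene"); b=cv2.resize(c["frame"][185:245,255:315],None,fx=5,fy=6,interpolation=cv2.INTER_CUBIC)
cv2.imwrite("pics/d3.png",np.hstack([a,b])[:,:,::-1])
print(get_obs()["tool_pos"])
E
```

```text
top pan [ 0.5703 -0.0149  0.0191]
top 0.66 [362.3, 191.9, 378.8, 206.6] (array([ 0.56890604, -0.01489662]), array([-0. , -0.4,  0. ,  0.4]))
scene pan [ 0.5805 -0.0134  0.0504]
scene 0.6 [271.8, 189.7, 292.3, 214.8] (array([ 0.57458701, -0.01497256]), array([ 0.4, -0.3, -0.4,  0.3]))
[ 0.70151585 -0.08610169  0.20269929]
```

View pics/d3.png

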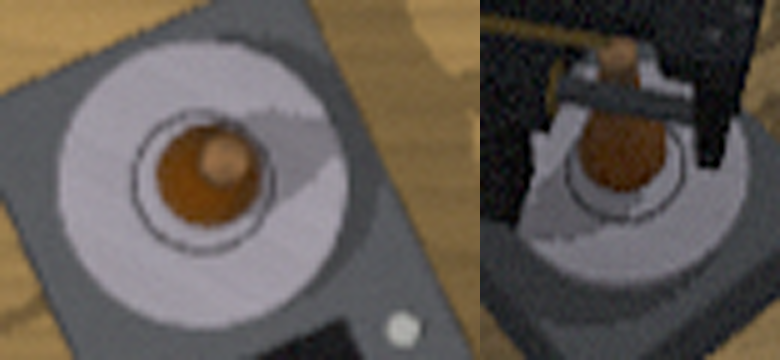

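Top crop: the belly is centred at about (209,175) and the ring at about (203,182). Ring shows all round, and after parallax the offset is about 2 mm. The hand is clear, so I hand in.

```bash
python3 -c "
from h import *
print(sign_off())"
```

```text
the job is handed in; nothing more can be done
None
```

The flask stands upright about 2 mm from the pan's centre by the camera measurements, with the ring visible all round it and the hand withdrawn. I have handed the job in, but sign-off gave no verdict.

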